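# Open the market till by its click dial

## Robot

A 7-joint arm with a two-finger parallel gripper is mounted at the origin on the work surface. World frame = base frame: x ahead of the robot, y to its left, z up, the work surface at z = 0. Lengths are in m, angles in rad, forces in N, time in s.
With the tool pointing down it reaches from about 0.4 to 0.85 m from the base axis. Payload 10.4 kg.
Tool frame: the origin (TCP) lies between the finger pads; the fingertips stand 22 mm ahead of it and the grasp point (between the pads) lies 3 mm ahead of it (r.nose_length is the distance from the TCP to the fingertips, in m); z points along the fingers, y is the line along which they close (so a half turn about z gives the same grasp; the last joint's range is limited). The gripper opens to 87 mm and grips with 3 to 60 N. Pads are 19 mm wide; open, the fingers measure 117 mm over their backs; the gripper's body (75 mm by 190 mm) begins 51 mm behind the grasp point.
Start: joints at [-1.13, 0.332, -0.065, 1.46, 0.022, 1.35, -0.088], TCP at [0.28, 0.559, 0.224] pointing down, gripper open.
Joint ranges: [-2.6, 2.6], [-0.5, 2.12], [-1.47, 1.34], [0.16, 2.42], [-1.27, 4.41], [0.06, 2.06], [-2.6, 2.6]. Speed limits (rad/s): [2.22, 2.22, 2.79, 2.79, 3.14, 3.14, 3.14].

## Interface

Orientations are given as a unit quaternion [x, y, z, w].
In Python, from bench import readout, cams, r gives the robot as it stands. The module is installed in compiled form; this text tells all that it offers.
- The arm moves only by the tool step_arm, never from a script. Its argument "deltas" is a list that holds one entry, the list of rows, each a list of 7 numbers: the turn, a rotation vector about the tool's x, y, z in rad, then the shift along the tool's x, y, z in m, then the opening in per cent of the stroke, from 0 (shut) to 100 (fully open). A call has 1 to 20 rows; each row is the pose to reach, as a shift and turn from the pose commanded when the call began, along the tool's axes at that moment; what a row does not reach only later rows make up. A row lasts 1/8 s, in which the tool goes at most 62.5 mm and 10.7 degrees, less where a joint would pass 70% of its speed; a pose out of reach is approached as far as the arm can. A call with a gripper value outside its range is refused whole. The fingers move at their own pace and stop on an object; "squeeze" is the grip in N (left out, the last holds). Time passes only in rows, so rows that repeat a pose let the fingers close. It gives the time, the measured TCP pose, the force, the opening and the grip force at its end, in the units of the state.
- readout.read_state(): the state, without advancing time (a new reading comes with each control period).
- cams.camera(name): name is "side" or "top"; returns a dict with "img" (420x560x3 uint8, red, green, blue), "fx", "fy", "cx", "cy" (pixels), "origin" and "rotation" of the camera in the world. Camera axes: x right, y up, looking along -z (the intrinsics and any distortion apply to the point x, -y, -z); pixel columns grow to the right and rows downward; lengths in m; the calibration is good to about 2 mm. A picture is of the moment at which its call begins. There is no depth.
- r.close_job(): hands the job in; it is judged then, once.
The state is a dict: "time": time; "joint_positions": joint angles; "joint_vel": joint speeds; "joint_torque": joint torques, N m; "ee_pos": TCP position; "eef_rot": TCP orientation; "ft_force": force on the tool from outside, world axes, zero at the start; "torque": the same for the moment, N m; "width": finger opening in m; "grip_force": force on a finger pad.
Only numpy, scipy, OpenCV 4.12 (cv2) and the standard library are available. Lean on these libraries where they do the work, as an engineer would, in place of code of your own. Each camera call takes 0.05 s, during which the arm holds its last target. There are 200 camera calls.

## Task

Open the stall's cash till: turn the dial on its top gently anticlockwise until you feel its sprung stop, without forcing it, then turn it clockwise exactly four clicks from the first notch and let go of it. Then pull the drawer open at least two thirds of its travel and leave it so; do not pull at the drawer while it is still locked, and leave the little perfume bottles standing where they are.

Things in the scene. Friction and masses are not known exactly. Their poses are not given: they have to be found in the camera images.
- till: grey steel cash till, fixed, 220 mm deep (x), 300 mm wide (y), 86 mm high; origin at the centre of its underside; x points from its drawer front to its back, y to the left seen from the drawer side, z up. Shut, the blue drawer front lies at x = -115 mm. The dial's upright axis is at x = -20, y = -80 mm
- dial_grip (a point): centre of the black dial's upright grip bar, on its axis: bar 46 mm long (x), 16 mm wide (y), 34 mm tall, orange line along it, on a round skirt 52 mm across. The point is 12 mm below the bar's top and 20 mm above the skirt; z up. The bar was pressed on its shaft at a random angle, so its angle does not tell which notch it is in
- dial_base (a point): centre of the steel collar (72 mm across) under the dial, on the till's top, axes as the till's. Notches are evenly spaced, roughly 20 degrees apart. Leaving one, the dial resists (0.1 to 0.2 N m felt), fading to the crest half-way, then pulls itself into the next (0.2 to 0.4 N m): felt torque jumps by 0.2 to 0.5 N m at each notch. It starts 1 to 3 notches clockwise of the first; 9 clicks lie clockwise of that
- stop (a joint): deflection (rad) of the sprung stop hidden in the till that ends the dial's anticlockwise travel: 0 untouched, growing as the dial presses it, 6 N m per rad. Met about 2 degrees anticlockwise of the first notch, with no snap: an anticlockwise torque that rises past about 0.45 N m without dropping is the stop; 0.8 N m forces it. Let go, the dial swings back to the first notch
- drawer (a joint): how far the drawer is out, m: 0 shut, 0.12 fully out. It slides to the till's -x with about 2 N friction and stays where it is left. It is locked except when the dial rests four clicks clockwise of its first notch; locked, it gives 5 mm and then jams
- lock_pin (a joint): strain of the drawer's sprung lock pin inside the till, m: 0 unloaded; it grows only when the drawer is pulled (or kept pulled) while locked, 2 N per mm
- drawer_handle (a point): middle of the steel bar handle on the drawer front: a level round bar about 90 mm long (y) and 11 mm thick, 35 mm in front of the drawer front, 55 mm above the table, 31 mm below the till's top; x points from the bar to the till's back, z up; it moves with the drawer
- bottle0_mid (a point): bystander: small round roll-on bottle, pink label, 26 mm across and 78 mm tall, loose, standing upright on the table; the point is its centre, half-way up (39 mm); z along its axis
- bottle1_mid (a point): bystander: small round roll-on bottle, green label, 26 mm across and 78 mm tall, loose, standing upright on the table; the point is its centre, half-way up (39 mm); z along its axis
- bottle2_mid (a point): bystander: small round roll-on bottle, yellow label, 26 mm across and 78 mm tall, loose, standing upright on the table; the point is its centre, half-way up (39 mm); z along its axis

How it is judged:
By the outcome, as a careful person would: the job done as asked, in the order asked, and still so for the second after the job is handed in, with the robot touching nothing.
It also fails if it takes over 72 s, if anything falls off the work surface, if the arm or the gripper's body presses on something with over 40 N, if the wrist force passes 120 N, or if a joint passes its speed limit or range.

## Working session

There is one attempt and no reset: what is moved stays moved. The work goes in short steps, Python scripts to look and compute and a tool call to move; the robot and the scene stay as the last step left them, time stands still between calls to the robot, and variables do not carry over. Pictures are saved under pics/ and viewed, at most 10 in all, crops included, and the job is handed in when it is done.

Besides the shell and the picture viewer there is one more tool, called after "Call:" as name([rows], argument=value, ...), one row to a line, values as JSON. step_arm: Moves the arm, as the interface text tells. Its arguments: {"type":"object","properties":{"deltas":{"type":"array"},"squeeze":{"type":"number"}},"required":["deltas"]}

```bash
mkdir -p pics; python3 - <<'E'
from bench import readout,cams,r
import cv2,numpy as np
s=readout.read_state(); print({k:np.round(v,4).tolist() for k,v in s.items()}, r.nose_length)
for n in("side","top"):
    c=cams.camera(n); cv2.imwrite(f"pics/{n}0.png",c["img"][:,:,::-1]); print(n,{k:np.round(v,4).tolist() for k,v in c.items() if k!="img"})
E
```

```text
{'time': 0.0, 'joint_positions': [-1.1296, 0.3328, -0.0647, 1.461, 0.0216, 1.3499, -0.0885], 'joint_vel': [-0.0007, 0.0008, 0.0014, -0.0016, 0.0002, 0.0009, 0.0002], 'joint_torque': [-0.0001, -62.326, 0.0247, -38.9897, -0.0613, 0.0398, 0.0002], 'ee_pos': [0.2794, 0.5586, 0.223], 'eef_rot': [0.2298, 0.9732, -0.0007, -0.0001], 'ft_force': [0.4317, -0.0663, 0.3354], 'torque': [0.0832, -0.0128, 0.0346], 'grip_force': 0.0, 'width': 0.087} 0.022
side {'fx': 403.3872, 'fy': 403.3872, 'cx': 277.9474, 'cy': 216.5939, 'origin': [0.4751, 0.5888, 0.5579], 'rotation': [-0.0532, 0.4322, 0.8945, -0.1017]}
top {'fx': 382.664, 'fy': 382.664, 'cx': 279.1521, 'cy': 204.4344, 'origin': [0.5461, 0.0126, 0.7478], 'rotation': [-0.0504, 0.0427, 0.7108, -0.7003]}
```

View pics/side0.png

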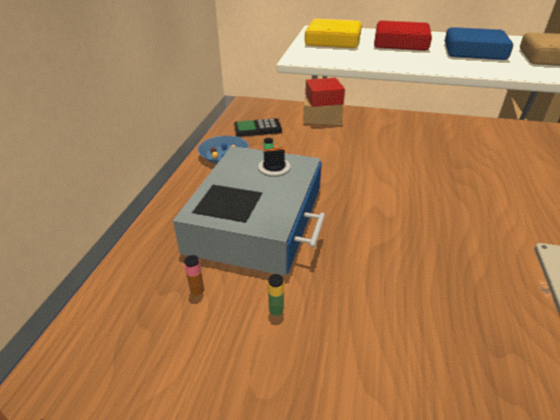

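View pics/top0.png

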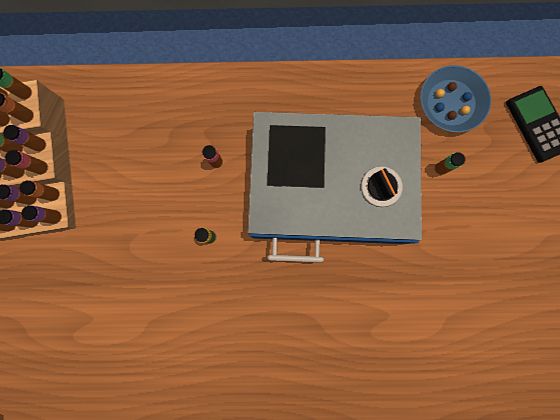

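The top view shows the till with corners at about (254,112), (421,118), (419,242) and (250,236), the dial at (382,186) with its orange line, and the handle bar from (268,259) to (323,260). The bottles are at (210,155), (205,236) and (455,160). In the side view the dial is at (275,160) and the handle at (317,229).

```bash
cat > h.py <<'E'
from bench import readout,cams,r
import cv2,numpy as np
from scipy.spatial.transform import Rotation as R
def ray(c,u,v):
    d=R.from_quat(c["rotation"]).apply([(u-c["cx"])/c["fx"],-(v-c["cy"])/c["fy"],-1]); return np.array(c["origin"]),d
def onz(c,u,v,z):
    o,d=ray(c,u,v); return o+d*(z-o[2])/d[2]
def tri(c1,p1,c2,p2):
    o1,d1=ray(c1,*p1);o2,d2=ray(c2,*p2)
    t=np.linalg.lstsq(np.c_[d1,-d2],o2-o1,rcond=None)[0]
    a,b=o1+d1*t[0],o2+d2*t[1]; return (a+b)/2,np.linalg.norm(a-b)
def orange(c,box):
    x0,y0,x1,y1=box; h=cv2.cvtColor(c["img"],cv2.COLOR_RGB2HSV)
    m=cv2.inRange(h,(5,170,150),(22,255,255)); k=np.zeros_like(m); k[y0:y1,x0:x1]=m[y0:y1,x0:x1]
    return np.argwhere(k)[:,::-1]
E
cat > a.py <<'E'
from h import *
t=cams.camera("top"); s=cams.camera("side")
for n,c,b in(("top",t,(362,166,402,206)),("side",s,(255,145,295,175))):
    p=orange(c,b); print(n,len(p),p.mean(0) if len(p) else 0, cv2.minAreaRect(p.astype(np.float32)) if len(p) else 0)
# till top corners
hs=cv2.cvtColor(t["img"],cv2.COLOR_RGB2HSV)
m=((hs[:,:,1]<60)&(hs[:,:,2]>90)).astype(np.uint8); m=cv2.morphologyEx(m,cv2.MORPH_OPEN,np.ones((9,9)))
cs=max(cv2.findContours(m,0,2)[0],key=cv2.contourArea); box=cv2.boxPoints(cv2.minAreaRect(cs))
q=cv2.approxPolyDP(cv2.convexHull(cs),5,True)[:,0]; print("corners",q.tolist())
for u,v in q: print(onz(t,u,v,.086).round(4))
# white collar + handle
m=((hs[:,:,1]<60)&(hs[:,:,2]>185)).astype(np.uint8)
n,l,st,ce=cv2.connectedComponentsWithStats(m)
for i in range(1,n):
    if st[i,4]>40: print(st[i],ce[i].round(1),onz(t,*ce[i],.09).round(4),onz(t,*ce[i],.055).round(4))
for n,c,b in(("top",t,(352,156,412,216)),("side",s,(245,135,305,180))):
    x0,y0,x1,y1=b; cv2.imwrite(f"pics/crop_{n}.png",cv2.resize(c["img"][y0:y1,x0:x1,::-1],None,fx=6,fy=6,interpolation=cv2.INTER_NEAREST))
A,B=[cv2.imread(f"pics/crop_{n}.png") for n in("top","side")]
B=cv2.copyMakeBorder(B,0,A.shape[0]-B.shape[0],0,0,cv2.BORDER_CONSTANT); cv2.imwrite("pics/crops.png",np.hstack([A,B]))
for nm,u,v in(("pink",210,150),("yel",202,236),("grn",459,158)): print(nm,onz(t,u,v,.078).round(3))
E
python3 a.py
```

```text
top 61 [388. 182.] ((388.0000305175781, 182.0), (26.832813262939453, 1.788853645324707), 63.43495178222656)
side 30 [275.7 148.2] ((272.94952392578125, 147.96376037597656), (33.94534683227539, 5.100417613983154), 1.9749338626861572)
corners [[254, 112], [419, 117], [421, 238], [249, 232]]
[0.8028 0.0623 0.086 ]
[ 0.7879 -0.2334  0.086 ]
[ 0.5719 -0.2234  0.086 ]
[0.5866 0.0721 0.086 ]
[362 167  40  39 456] [381.3 187.3] [ 0.6606 -0.1588  0.09  ] [ 0.6667 -0.1679  0.055 ]
[269 256  54   5 144] [294.8 257.8] [ 0.5412 -0.006   0.09  ] [ 0.541 -0.007  0.055]
pink [0.736 0.143 0.078]
yel [0.581 0.155 0.078]
grn [ 0.713 -0.303  0.078]
```

View pics/crops.png

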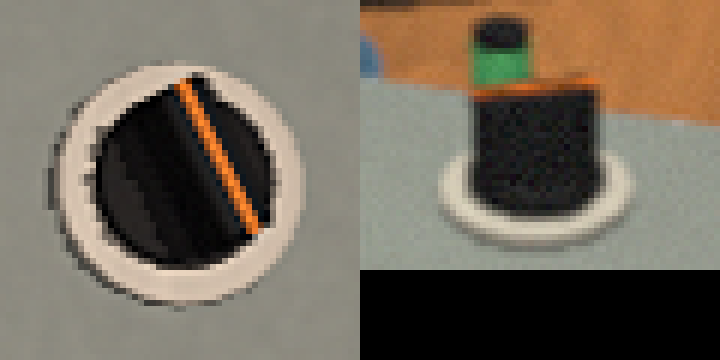

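The crops show the orange line running from about (382.3,169.3) to (394.8,194.7) in the top view. In the side view it runs from about (263.8,150.8) to (284.7,148.3). I'll triangulate it next.

```bash
cat >> h.py <<'E'
def plan(p,yaw_y):
    "tool-frame shift and tool-z turn from the current pose to TCP p, tool y at azimuth yaw_y (deg), pointing down"
    s=readout.read_state(); q=R.from_quat(s["eef_rot"])
    y=q.apply([0,1,0]); a=np.degrees(np.arctan2(y[1],y[0]))
    yv=np.array([np.cos(np.radians(yaw_y)),np.sin(np.radians(yaw_y)),0]); z=np.array([0,0,-1.])
    T=R.from_matrix(np.c_[np.cross(yv,z),yv,z])
    print("turn",(q.inv()*T).as_rotvec().round(4),"shift",q.inv().apply(np.array(p)-s["ee_pos"]).round(4),"y az",a.round(2))
E
python3 - <<'E'
from h import *
t=cams.camera("top"); s=cams.camera("side")
a,e1=tri(t,(382.3,169.3),s,(263.8,150.8)); b,e2=tri(t,(394.8,194.7),s,(284.7,148.3))
print(a.round(4),e1,b.round(4),e2)
for z in (.125,.13,.135):
    A=onz(t,382.3,169.3,z);B=onz(t,394.8,194.7,z); d=A-B; print(z,((A+B)/2).round(4),np.linalg.norm(d).round(4),np.degrees(np.arctan2(d[1],d[0])).round(2))
plan([.662,-.159,.20],-64)
E
```

```text
[ 0.6831 -0.1514  0.1305] 0.0007912805725464754 [ 0.6407 -0.1691  0.1321] 0.00017826180037802507
0.125 [ 0.6633 -0.162   0.125 ] 0.0466 23.16
0.13 [ 0.6624 -0.1606  0.13  ] 0.0463 23.16
0.135 [ 0.6614 -0.1592  0.135 ] 0.0459 23.16
turn [-2.000e-04  4.000e-04  2.224e+00] shift [-0.6632 -0.4709  0.0237] y az 63.42
```

Call:
step_arm([
  [[0,0,0.17,-0.048,-0.034,0.002,50],[0,0,0.34,-0.096,-0.068,0.004,50],[0,0,0.51,-0.144,-0.102,0.006,50],[0,0,0.68,-0.192,-0.136,0.008,50],[0,0,0.85,-0.24,-0.17,0.01,50],[0,0,1.02,-0.29,-0.206,0.012,50],[0,0,1.19,-0.34,-0.242,0.014,50],[0,0,1.36,-0.39,-0.277,0.016,50],[0,0,1.53,-0.44,-0.313,0.018,50],[0,0,1.7,-0.49,-0.349,0.02,50],[0,0,1.87,-0.54,-0.384,0.022,50],[0,0,2.04,-0.59,-0.42,0.023,50],[0,0,2.2,-0.63,-0.45,0.0237,50],[0,0,2.276,-0.6637,-0.4718,0.0237,50],[0,0,2.276,-0.6637,-0.4718,0.0237,50],[0,0,2.276,-0.6637,-0.4718,0.0237,50],[0,0,2.276,-0.6637,-0.4718,0.0237,50]],
])

```text
time: 2.42
ee_pos: [0.6622, -0.1583, 0.2002]
eef_rot: [0.98, 0.201, 0.0, -0.0]
ft_force: [0.7, -0.4, 0.5]
width: 0.0432
grip_force: 0.0
```

```bash
python3 - <<'E'
from h import *
plan([.662,-.160,.125],-67); s=readout.read_state(); print({k:np.round(v,3).tolist() for k,v in s.items() if k!='joint_torque'})
E
```

```text
turn [-0.0008 -0.0007  0.0025] shift [-0.0009  0.0015  0.0752] y az -66.86
{'time': 2.425, 'joint_positions': [-0.266, 0.526, 0.641, 1.356, -0.313, 1.36, -0.792], 'joint_vel': [-0.002, -0.004, 0.002, 0.001, 0.0, -0.001, -0.001], 'ee_pos': [0.662, -0.158, 0.2], 'eef_rot': [0.98, 0.201, 0.0, -0.0], 'ft_force': [0.677, -0.39, 0.485], 'torque': [-0.065, 0.131, 0.07], 'grip_force': 0.0, 'width': 0.043}
```

Call:
step_arm([
  [[0,0,0.0025,-0.001,0.0015,0.03,50],[0,0,0.0025,-0.001,0.0015,0.055,50],[0,0,0.0025,-0.001,0.0015,0.07,50],[0,0,0.0025,-0.001,0.0015,0.0752,50],[0,0,0.0025,-0.001,0.0015,0.0752,50],[0,0,0.0025,-0.001,0.0015,0.0752,50]],
])

```text
time: 3.18
ee_pos: [0.6623, -0.1618, 0.1259]
eef_rot: [0.98, 0.198, 0.001, 0.0]
ft_force: [-0.1, -1.1, 0.6]
width: 0.0432
grip_force: 0.0
```

```bash
cat > st.py <<'E'
from h import *
s=readout.read_state(); y=R.from_quat(s["eef_rot"]).apply([0,1,0])
print("t",round(s["time"],2),"az",np.degrees(np.arctan2(y[1],y[0])).round(2),"T",np.round(s["torque"],3),"F",np.round(s["ft_force"],1),"p",np.round(s["ee_pos"],4),"w",round(s["width"],4),"j7",round(s["joint_positions"][6],2))
E
python3 st.py; python3 - <<'E'
from h import *
for n,b in(("top",(342,146,422,226)),("side",(235,125,315,185))):
    x0,y0,x1,y1=b; cv2.imwrite(f"pics/g_{n}.png",cv2.resize(cams.camera(n)["img"][y0:y1,x0:x1,::-1],None,fx=4.9,fy=4.9))
A,B=[cv2.imread(f"pics/g_{n}.png") for n in("top","side")]
B=cv2.copyMakeBorder(B,0,A.shape[0]-B.shape[0],0,0,cv2.BORDER_CONSTANT); cv2.imwrite("pics/g.png",np.hstack([A,B]))
E
```

```text
t 3.17 az -67.12 T [-0.028  0.176  0.061] F [-0.1 -1.1  0.6] p [ 0.6623 -0.1618  0.1259] w 0.0432 j7 -0.77
```

View pics/g.png

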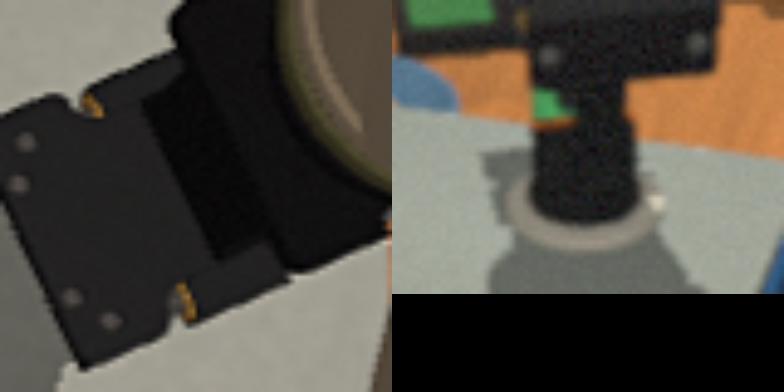

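The fingers straddle the bar: the left pad shows at about (90,105) in the crop and the right at (185,300). The skirt is clear below them. Now I'll close.

Call:
step_arm([
  [[0,0,0,0,0,0,30],[0,0,0,0,0,0,20],[0,0,0,0,0,0,5],[0,0,0,0,0,0,5],[0,0,0,0,0,0,5]],
], squeeze=10)

```text
time: 3.9
ee_pos: [0.6615, -0.1607, 0.1248]
eef_rot: [0.98, 0.199, -0.0, -0.001]
ft_force: [-4.2, 3.3, 3.2]
width: 0.0158
grip_force: 10.0
```

Call:
step_arm([
  [[0,0,0,0,0,0,5],[0,0,0,0,0,0,5]],
], squeeze=40)

```text
time: 4.15
ee_pos: [0.6615, -0.1607, 0.1248]
eef_rot: [0.98, 0.199, -0.0, -0.001]
ft_force: [-4.0, 4.0, 3.7]
width: 0.015
grip_force: 40.0
```

```bash
python3 st.py
```

```text
t 4.15 az -67.08 T [0.81  1.024 0.13 ] F [-4.   4.   3.7] p [ 0.6615 -0.1607  0.1248] w 0.015 j7 -0.77
```

Call:
step_arm([
  [[0,0,-0.087,0,0,0,5],[0,0,-0.087,0,0,0,5]],
])

```text
time: 4.4
ee_pos: [0.6616, -0.161, 0.1249]
eef_rot: [0.971, 0.241, -0.0, -0.001]
ft_force: [-3.0, 4.7, 2.9]
width: 0.0159
grip_force: 40.0
```

```bash
python3 st.py
```

```text
t 4.4 az -62.13 T [0.86  0.916 0.051] F [-3.   4.7  2.9] p [ 0.6616 -0.161   0.1249] w 0.0159 j7 -0.69
```

Call:
step_arm([
  [[0,0,-0.087,0,0,0,5],[0,0,-0.087,0,0,0,5]],
])

```text
time: 4.65
ee_pos: [0.6617, -0.1612, 0.1249]
eef_rot: [0.959, 0.282, 0.0, -0.0]
ft_force: [-3.5, 4.4, 1.9]
width: 0.0151
grip_force: 40.0
```

```bash
python3 st.py
```

```text
t 4.65 az -57.24 T [0.796 0.808 0.196] F [-3.5  4.4  1.9] p [ 0.6617 -0.1612  0.1249] w 0.0151 j7 -0.61
```

Call:
step_arm([
  [[0,0,-0.087,0,0,0,5],[0,0,-0.087,0,0,0,5]],
])

```text
time: 4.9
ee_pos: [0.6619, -0.1614, 0.1249]
eef_rot: [0.946, 0.323, 0.0, -0.0]
ft_force: [-1.9, 3.2, 2.8]
width: 0.0155
grip_force: 40.1
```

```bash
python3 st.py
```

```text
t 4.9 az -52.31 T [0.713 0.604 0.291] F [-1.9  3.2  2.8] p [ 0.6619 -0.1614  0.1249] w 0.0155 j7 -0.53
```

Call:
step_arm([
  [[0,0,-0.087,0,0,0,5],[0,0,-0.087,0,0,0,5]],
])

```text
time: 5.15
ee_pos: [0.662, -0.1616, 0.1248]
eef_rot: [0.932, 0.364, 0.0, 0.0]
ft_force: [-1.4, 2.8, 2.5]
width: 0.0154
grip_force: 40.0
```

```bash
python3 st.py
```

```text
t 5.15 az -47.36 T [0.545 0.292 0.225] F [-1.4  2.8  2.5] p [ 0.662  -0.1616  0.1248] w 0.0154 j7 -0.45
```

Call:
step_arm([
  [[0,0,-0.052,0,0,0,5],[0,0,-0.052,0,0,0,5]],
])

```text
time: 5.4
ee_pos: [0.662, -0.1617, 0.1249]
eef_rot: [0.922, 0.387, 0.0, 0.0]
ft_force: [-0.5, 2.1, 0.4]
width: 0.0153
grip_force: 40.0
```

```bash
python3 st.py
```

```text
t 5.4 az -44.41 T [0.443 0.052 0.023] F [-0.5  2.1  0.4] p [ 0.662  -0.1617  0.1249] w 0.0153 j7 -0.41
```

Call:
step_arm([
  [[0,0,-0.052,0,0,0,5],[0,0,-0.052,0,0,0,5]],
])

```text
time: 5.65
ee_pos: [0.6621, -0.1618, 0.1249]
eef_rot: [0.911, 0.412, 0.0, 0.0]
ft_force: [1.5, 1.2, 0.2]
width: 0.0154
grip_force: 40.0
```

```bash
python3 st.py
```

```text
t 5.65 az -41.39 T [ 0.278 -0.313  0.024] F [1.5 1.2 0.2] p [ 0.6621 -0.1618  0.1249] w 0.0154 j7 -0.36
```

Call:
step_arm([
  [[0,0,-0.052,0,0,0,5],[0,0,-0.052,0,0,0,5]],
])

```text
time: 5.9
ee_pos: [0.6622, -0.1619, 0.1249]
eef_rot: [0.9, 0.435, 0.0, 0.0]
ft_force: [2.9, 1.0, -1.1]
width: 0.0151
grip_force: 40.0
```

```bash
python3 st.py
```

```text
t 5.9 az -38.39 T [ 0.096 -0.658  0.117] F [ 2.9  1.  -1.1] p [ 0.6622 -0.1619  0.1249] w 0.0151 j7 -0.31
```

Call:
step_arm([
  [[0,0,-0.087,0,0,0,5],[0,0,-0.087,0,0,0,5]],
])

```text
time: 6.15
ee_pos: [0.6623, -0.162, 0.1249]
eef_rot: [0.88, 0.474, 0.0, 0.001]
ft_force: [5.2, 0.6, -2.0]
width: 0.0156
grip_force: 40.0
```

```bash
python3 st.py
```

```text
t 6.15 az -33.4 T [-0.136 -1.187  0.146] F [ 5.2  0.6 -2. ] p [ 0.6623 -0.162   0.1249] w 0.0156 j7 -0.23
```

Call:
step_arm([
  [[0,0,-0.087,0,0,0,5],[0,0,-0.087,0,0,0,5]],
])

```text
time: 6.4
ee_pos: [0.6625, -0.1621, 0.1249]
eef_rot: [0.859, 0.512, 0.0, 0.001]
ft_force: [6.7, 0.9, -2.0]
width: 0.0155
grip_force: 40.1
```

```bash
python3 st.py
```

```text
t 6.4 az -28.42 T [-0.347 -1.478  0.235] F [ 6.7  0.9 -2. ] p [ 0.6625 -0.1621  0.1249] w 0.0155 j7 -0.15
```

Call:
step_arm([
  [[0,0,-0.052,0,0,0,5],[0,0,-0.052,0,0,0,5]],
])

```text
time: 6.65
ee_pos: [0.6627, -0.1621, 0.1249]
eef_rot: [0.846, 0.534, 0.001, 0.001]
ft_force: [7.2, -0.3, -2.5]
width: 0.0152
grip_force: 40.0
```

```bash
python3 st.py
```

```text
t 6.65 az -25.5 T [-0.26  -1.694 -0.134] F [ 7.2 -0.3 -2.5] p [ 0.6627 -0.1621  0.1249] w 0.0152 j7 -0.1
```

Call:
step_arm([
  [[0,0,-0.044,0,0,0,5],[0,0,-0.044,0,0,0,5]],
])

```text
time: 6.9
ee_pos: [0.6627, -0.1622, 0.1249]
eef_rot: [0.834, 0.552, 0.001, 0.001]
ft_force: [7.0, -1.2, -2.9]
width: 0.0152
grip_force: 40.0
```

```bash
python3 st.py
```

```text
t 6.9 az -22.99 T [-0.321 -1.77  -0.158] F [ 7.  -1.2 -2.9] p [ 0.6627 -0.1622  0.1249] w 0.0152 j7 -0.06
```

Call:
step_arm([
  [[0,0,-0.03,0,0,0,5],[0,0,-0.03,0,0,0,5]],
])

```text
time: 7.15
ee_pos: [0.6627, -0.1622, 0.125]
eef_rot: [0.826, 0.564, 0.001, 0.001]
ft_force: [7.8, -0.2, -3.1]
width: 0.0155
grip_force: 40.2
```

```bash
python3 st.py
```

```text
t 7.15 az -21.3 T [-0.328 -1.83  -0.346] F [ 7.8 -0.2 -3.1] p [ 0.6627 -0.1622  0.125 ] w 0.0155 j7 -0.03
```

Call:
step_arm([
  [[0,0,-0.02,0,0,0,5],[0,0,-0.02,0,0,0,5]],
])

```text
time: 7.4
ee_pos: [0.6628, -0.1622, 0.1249]
eef_rot: [0.82, 0.572, 0.001, 0.001]
ft_force: [7.9, -1.6, -3.2]
width: 0.0157
grip_force: 40.2
```

```bash
python3 st.py
```

```text
t 7.4 az -20.17 T [-0.283 -1.822 -0.424] F [ 7.9 -1.6 -3.2] p [ 0.6628 -0.1622  0.1249] w 0.0157 j7 -0.02
```

The torque has risen without a drop to about 0.49 N m relative to the zero offset, so this is the stop. The first notch is near an azimuth of -27°. Now I'll turn clockwise.

Call:
step_arm([
  [[0,0,0.06,0,0,0,5],[0,0,0.12,0,0,0,5],[0,0,0.12,0,0,0,5]],
])

```text
time: 7.78
ee_pos: [0.6626, -0.1621, 0.1249]
eef_rot: [0.853, 0.522, 0.001, 0.001]
ft_force: [6.9, -0.7, -1.8]
width: 0.0151
grip_force: 40.0
```

```bash
python3 st.py
```

```text
t 7.78 az -27.06 T [-0.266 -1.539  0.022] F [ 6.9 -0.7 -1.8] p [ 0.6626 -0.1621  0.1249] w 0.0151 j7 -0.13
```

Call:
step_arm([
  [[0,0,0.08,0,0,0,5],[0,0,0.16,0,0,0,5],[0,0,0.23,0,0,0,5],[0,0,0.23,0,0,0,5]],
])

```text
time: 8.28
ee_pos: [0.6621, -0.1617, 0.1249]
eef_rot: [0.907, 0.422, 0.0, 0.0]
ft_force: [4.0, -0.1, -1.9]
width: 0.0151
grip_force: 40.1
```

```bash
python3 st.py
```

```text
t 8.28 az -40.12 T [-0.004 -0.98  -0.259] F [ 4.  -0.1 -1.9] p [ 0.6621 -0.1617  0.1249] w 0.0151 j7 -0.34
```

Call:
step_arm([
  [[0,0,0.087,0,0,0,5],[0,0,0.174,0,0,0,5],[0,0,0.174,0,0,0,5]],
])

```text
time: 8.65
ee_pos: [0.6617, -0.1614, 0.1249]
eef_rot: [0.939, 0.343, -0.0, -0.0]
ft_force: [1.7, 2.3, 1.3]
width: 0.0155
grip_force: 40.0
```

```bash
python3 st.py
```

```text
t 8.65 az -49.9 T [ 0.3   -0.433 -0.04 ] F [1.7 2.3 1.3] p [ 0.6617 -0.1614  0.1249] w 0.0155 j7 -0.49
```

Call:
step_arm([
  [[0,0,0.087,0,0,0,5],[0,0,0.174,0,0,0,5],[0,0,0.174,0,0,0,5]],
])

```text
time: 9.02
ee_pos: [0.6615, -0.1611, 0.1249]
eef_rot: [0.965, 0.261, -0.0, -0.001]
ft_force: [-0.0, 4.1, 3.3]
width: 0.0152
grip_force: 40.0
```

```bash
python3 st.py
```

```text
t 9.03 az -59.78 T [ 0.778  0.171 -0.179] F [-0.   4.1  3.3] p [ 0.6615 -0.1611  0.1249] w 0.0152 j7 -0.65
```

Call:
step_arm([
  [[0,0,0.087,0,0,0,5],[0,0,0.174,0,0,0,5],[0,0,0.174,0,0,0,5]],
])

```text
time: 9.4
ee_pos: [0.6613, -0.1606, 0.1248]
eef_rot: [0.984, 0.176, -0.001, -0.001]
ft_force: [-2.1, 4.5, 4.0]
width: 0.0154
grip_force: 40.0
```

```bash
python3 st.py
```

```text
t 9.4 az -69.7 T [1.082 0.602 0.043] F [-2.1  4.5  4. ] p [ 0.6613 -0.1606  0.1248] w 0.0154 j7 -0.81
```

Call:
step_arm([
  [[0,0,0.087,0,0,0,5],[0,0,0.174,0,0,0,5],[0,0,0.174,0,0,0,5]],
])

```text
time: 9.78
ee_pos: [0.6613, -0.1602, 0.1248]
eef_rot: [0.996, 0.09, -0.001, -0.001]
ft_force: [-2.8, 6.9, 5.3]
width: 0.0154
grip_force: 40.0
```

```bash
python3 st.py
```

```text
t 9.78 az -79.66 T [ 1.385  0.828 -0.155] F [-2.8  6.9  5.3] p [ 0.6613 -0.1602  0.1248] w 0.0154 j7 -0.97
```

Call:
step_arm([
  [[0,0,0.087,0,0,0,5],[0,0,0.174,0,0,0,5],[0,0,0.174,0,0,0,5]],
])

```text
time: 10.15
ee_pos: [0.6612, -0.1597, 0.1248]
eef_rot: [1.0, 0.003, -0.001, -0.001]
ft_force: [-4.0, 8.2, 5.7]
width: 0.0149
grip_force: 40.0
```

```bash
python3 st.py
```

```text
t 10.15 az -89.6 T [1.735 1.05  0.064] F [-4.   8.2  5.7] p [ 0.6612 -0.1597  0.1248] w 0.0149 j7 -1.13
```

Call:
step_arm([
  [[0,0,0.087,0,0,0,5],[0,0,0.174,0,0,0,5],[0,0,0.174,0,0,0,5]],
])

```text
time: 10.52
ee_pos: [0.6613, -0.1591, 0.1248]
eef_rot: [0.997, -0.083, -0.001, -0.002]
ft_force: [-3.9, 8.3, 6.1]
width: 0.0154
grip_force: 40.0
```

```bash
python3 st.py
```

```text
t 10.53 az -99.56 T [ 2.148  1.104 -0.119] F [-3.9  8.3  6.1] p [ 0.6613 -0.1591  0.1248] w 0.0154 j7 -1.29
```

Call:
step_arm([
  [[0,0,0.087,0,0,0,5],[0,0,0.087,0,0,0,5]],
])

```text
time: 10.78
ee_pos: [0.6614, -0.1589, 0.1248]
eef_rot: [0.992, -0.127, -0.001, -0.002]
ft_force: [-4.1, 10.4, 6.2]
width: 0.0154
grip_force: 40.1
```

```bash
python3 st.py
```

```text
t 10.78 az -104.54 T [ 2.242  1.094 -0.271] F [-4.1 10.4  6.2] p [ 0.6614 -0.1589  0.1248] w 0.0154 j7 -1.37
```

Call:
step_arm([
  [[0,0,0.044,0,0,0,5],[0,0,0.044,0,0,0,5]],
])

```text
time: 11.02
ee_pos: [0.6613, -0.1587, 0.1248]
eef_rot: [0.989, -0.148, -0.001, -0.002]
ft_force: [-4.3, 9.2, 7.0]
width: 0.0153
grip_force: 40.0
```

```bash
python3 st.py
```

```text
t 11.03 az -106.99 T [2.351 1.139 0.108] F [-4.3  9.2  7. ] p [ 0.6613 -0.1587  0.1248] w 0.0153 j7 -1.4
```

The jump marks the fourth click. I'll release and lift.

Call:
step_arm([
  [[0,0,0,0,0,0,25],[0,0,0,0,0,0,50],[0,0,0,0,0,0,50],[0,0,0,0,0,0,50],[0,0,0,0,0,-0.04,50],[0,0,0,0,0,-0.09,50],[0,0,0,0.1,0,-0.12,50],[0,0,0,0.1,0,-0.12,50]],
], squeeze=5)

```text
time: 12.02
ee_pos: [0.7588, -0.1913, 0.2462]
eef_rot: [0.989, -0.15, 0.001, -0.0]
ft_force: [1.0, -0.3, 0.6]
width: 0.0434
grip_force: 0.0
```

```bash
python3 - <<'E'
from h import *
import st
plan([.541,-.007,.20],-2.8); plan([.541,-.007,.20],177.2)
t=cams.camera("top"); cv2.imwrite("pics/t1.png",t["img"][:,:,::-1])
s=cams.camera("side"); cv2.imwrite("pics/s1.png",np.hstack([t["img"][60:300,180:500],s["img"][120:360,150:470]])[:,:,::-1])
E
```

```text
t 12.03 az -107.2 T [-0.051  0.04   0.005] F [ 1.  -0.3  0.6] p [ 0.7588 -0.1913  0.2462] w 0.0434 j7 -1.45
turn [ 1.2000e-03 -1.6000e-03 -1.8221e+00] shift [-0.2627 -0.1117  0.0458] y az -107.2
turn [-1.5000e-03 -1.1000e-03  1.3195e+00] shift [-0.2627 -0.1117  0.0458] y az -107.2
```

View pics/s1.png

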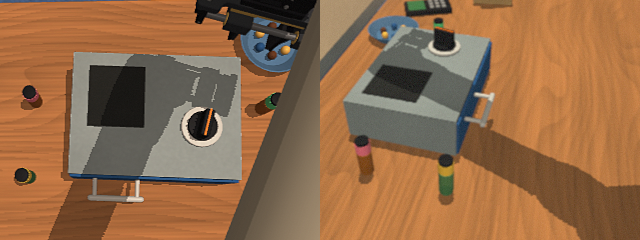

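The top crop shows the bar at about (209,122), turned clockwise, with the drawer shut. The bottles stand at (31,95), (25,175) and (268,103).

```bash
python3 - <<'E'
from h import *
t=dict(cams.camera("top")); p=orange(t,(362,160,412,206)).astype(np.float32)
vx,vy,x,y=cv2.fitLine(p,cv2.DIST_L2,0,.01,.01).ravel()
A=onz(t,x-10*vx,y-10*vy,.131);B=onz(t,x+10*vx,y+10*vy,.131); d=A-B; print(len(p),x,y,np.degrees(np.arctan2(d[1],d[0])))
E
```

```text
66 388.0 181.5 163.36401343254536
```

Call:
step_arm([
  [[0,0,-0.17,-0.025,-0.011,0,25],[0,0,-0.34,-0.05,-0.022,0,25],[0,0,-0.51,-0.075,-0.033,0,25],[0,0,-0.68,-0.1,-0.044,0,25],[0,0,-0.85,-0.125,-0.055,0,25],[0,0,-1.02,-0.15,-0.066,0,25],[0,0,-1.19,-0.175,-0.077,0,25],[0,0,-1.36,-0.2,-0.088,0.0,25],[0,0,-1.53,-0.225,-0.099,0.01,25],[0,0,-1.7,-0.25,-0.11,0.03,25],[0,0,-1.822,-0.2627,-0.1117,0.0458,25],[0,0,-1.822,-0.2627,-0.1117,0.0458,25],[0,0,-1.822,-0.2627,-0.1117,0.0458,25],[0,0,-1.822,-0.2627,-0.1117,0.0458,25]],
])

```text
time: 13.92
ee_pos: [0.5402, -0.0071, 0.1997]
eef_rot: [0.725, 0.688, 0.0, 0.0]
ft_force: [-0.3, -0.4, 0.1]
width: 0.0215
grip_force: 0.0
```

```bash
python3 st.py; python3 -c "
from h import *
plan([.541,-.007,.060],-2.8)"
```

```text
t 13.93 az -3.02 T [-0.05  -0.011 -0.02 ] F [-0.3 -0.4  0.1] p [ 0.5402 -0.0071  0.1997] w 0.0215 j7 -0.06
turn [ 0.0011  0.     -0.0038] shift [0.0002 0.0007 0.1397] y az -3.02
```

The bar has turned 39.8° clockwise in total. That is two clicks past the start, which was itself two clicks from the first notch, so the dial is at click four. Now I'll lower onto the handle.

Call:
step_arm([
  [[0,0,0.0,0,0.0007,0.05,25],[0,0,0.0,0,0.0007,0.09,25],[0,0,0.0,0,0.0007,0.11,25],[0,0,0,0,0.0007,0.12,25],[0,0,0,0,0.0007,0.124,25]],
])

```text
time: 14.55
ee_pos: [0.5407, -0.0068, 0.0752]
eef_rot: [0.725, 0.689, 0.0, 0.0]
ft_force: [0.5, 0.2, 0.2]
width: 0.0212
grip_force: 0.0
```

```bash
python3 st.py
```

```text
t 14.55 az -2.93 T [-0.029  0.048  0.038] F [0.5 0.2 0.2] p [ 0.5407 -0.0068  0.0752] w 0.0212 j7 0.01
```

Call:
step_arm([
  [[0,0,0,0,0,0.008,25],[0,0,0,0,0,0.015,25],[0,0,0,0,0,0.015,25],[0,0,0,0,0,0.015,12],[0,0,0,0,0,0.015,2],[0,0,0,0,0,0.015,2],[0,0,0,0,0,0.015,2]],
], squeeze=15)

```text
time: 15.42
ee_pos: [0.5414, -0.0066, 0.0615]
eef_rot: [0.725, 0.689, 0.001, 0.001]
ft_force: [-1.9, 0.0, 11.9]
width: 0.003
grip_force: 7.9
```

```bash
python3 st.py
```

```text
t 15.43 az -2.9 T [-0.1    0.534  0.024] F [-1.9  0.  11.9] p [ 0.5414 -0.0066  0.0615] w 0.003 j7 0.01
```

Call:
step_arm([
  [[0,0,0,0,-0.002,0,2],[0,0,0,0,-0.003,0,2],[0,0,0,0,-0.003,0,2]],
])

```text
time: 15.8
ee_pos: [0.5392, -0.0065, 0.0617]
eef_rot: [0.725, 0.689, 0.002, 0.001]
ft_force: [1.3, -0.5, 9.8]
width: 0.0017
grip_force: 5.6
```

```bash
python3 st.py
```

```text
t 15.8 az -2.9 T [-0.155 -0.261  0.01 ] F [ 1.3 -0.5  9.8] p [ 0.5392 -0.0065  0.0617] w 0.0017 j7 0.01
```

```bash
python3 - <<'E'
from h import *
s=cams.camera("side"); cv2.imwrite("pics/s2.png",cv2.resize(s["img"][170:290,250:390,::-1],None,fx=5,fy=5))
E
```

```text
(no output)
```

View pics/s2.png

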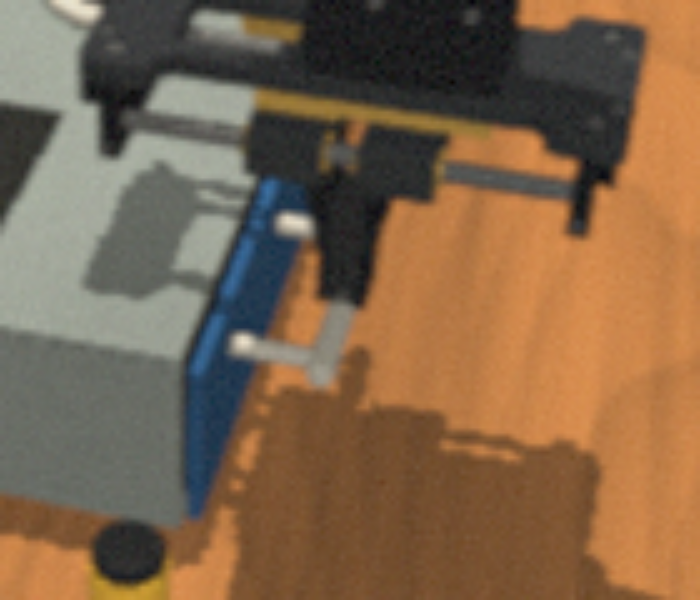

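The crop shows the drawer still shut and the fingers closed at the bar near (340,300). I'll check the handle's true position from the first pictures.

```bash
python3 - <<'E'
from h import *
t=cams.camera("top"); s=cams.camera("side")
T=cv2.imread("pics/top0.png"); S=cv2.imread("pics/side0.png")
A=cv2.resize(T[225:275,255:335],None,fx=5,fy=5); B=cv2.resize(S[190:260,270:340],None,fx=5,fy=5)
A=cv2.copyMakeBorder(A,0,100,0,0,cv2.BORDER_CONSTANT); cv2.imwrite("pics/h.png",np.hstack([A,B]))
# where would the expected ends project? bar at local y=+-45 about centre
Rq=lambda c:R.from_quat(c["rotation"])
for c,n in((t,"top"),(s,"side")):
  for P in([.541+.0022,.038,.055],[.541-.0022,-.052,.055]):
    q=Rq(c).inv().apply(np.array(P)-c["origin"]); print(n,(c["cx"]+c["fx"]*q[0]/-q[2]).round(1),(c["cy"]-c["fy"]*q[1]/-q[2]).round(1))
E
```

```text
top 269.7 257.0
top 319.9 258.7
side 312.0 244.4
side 321.4 215.3
```

View pics/h.png

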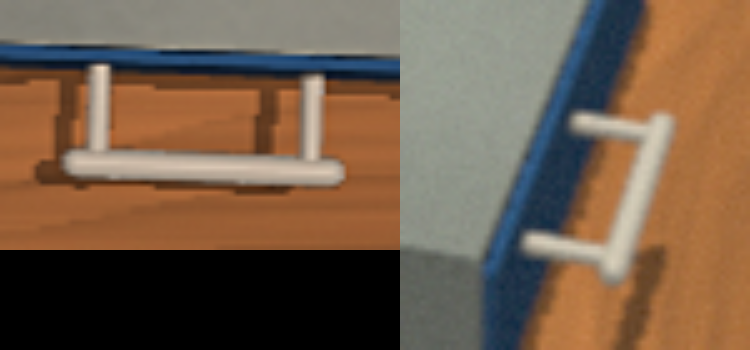

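```bash
python3 - <<'E'
from h import *
t=cams.camera("top"); s=cams.camera("side")
for P in([.5392,-.0065,.0395],[.5392,.003,.0395],[.5392,-.0065,.055],[.5392,.003,.055],[.5392,.003,.0615],[.5392,.003,.0805]):
    q=R.from_quat(s["rotation"]).inv().apply(np.array(P)-s["origin"]); u=s["cx"]+s["fx"]*q[0]/-q[2]; v=s["cy"]-s["fy"]*q[1]/-q[2]; print(P,((u-250)*5).round(),((v-170)*5).round())
for z,(a,b) in {"near":((267.6,257.4),(312.4,245)),"far":((323.6,259.6),(323.6,213.6))}.items(): print(z,tri(t,a,s,b))
st=readout.read_state(); print(st["width"],st["grip_force"],R.from_quat(st["eef_rot"]).as_matrix().round(3).tolist())
E
```

```text
[0.5392, -0.0065, 0.0395] 337.0 328.0
[0.5392, 0.003, 0.0395] 333.0 344.0
[0.5392, -0.0065, 0.055] 339.0 298.0
[0.5392, 0.003, 0.055] 335.0 313.0
[0.5392, 0.003, 0.0615] 336.0 300.0
[0.5392, 0.003, 0.0805] 339.0 262.0
near (array([0.54218642, 0.04156898, 0.05699555]), np.float64(0.0005772489734863421))
far (array([ 0.5362647 , -0.05864896,  0.05485893]), np.float64(0.0017936701974208121))
0.001860806378078127 5.687979385256767 [[0.051, 0.999, 0.004], [0.999, -0.051, 0.001], [0.001, 0.004, -1.0]]
```

Call:
step_arm([
  [[0,0,0,0,0,0,25],[0,0,0,0,0,0,25],[0,0,0,0,0,0,25]],
])

```text
time: 16.42
ee_pos: [0.5373, -0.0065, 0.0602]
eef_rot: [0.725, 0.689, 0.0, -0.0]
ft_force: [-0.1, 0.5, 0.2]
width: 0.0197
grip_force: 0.0
```

```bash
python3 st.py; python3 - <<'E'
from h import *
s=cams.camera("side"); t=cams.camera("top")
A=cv2.resize(s["img"][190:265,290:350,::-1],None,fx=7,fy=7,interpolation=cv2.INTER_CUBIC)
A=cv2.convertScaleAbs(A,alpha=1.6); B=cv2.resize(t["img"][215:290,255:305,::-1],None,fx=7,fy=7,interpolation=cv2.INTER_CUBIC)
cv2.imwrite("pics/s3.png",np.hstack([A,B])); print(A.shape,B.shape)
E
```

```text
t 16.43 az -2.89 T [-0.107  0.064  0.007] F [-0.1  0.5  0.2] p [ 0.5373 -0.0065  0.0602] w 0.0197 j7 0.01
(525, 420, 3) (525, 350, 3)
```

View pics/s3.png

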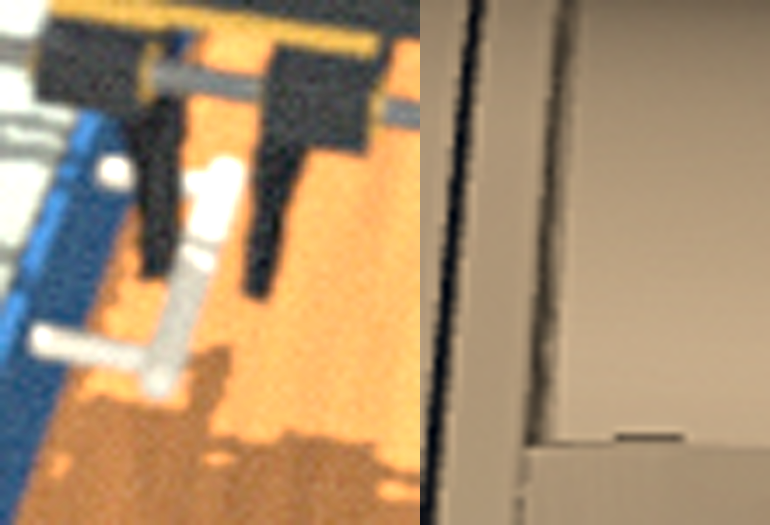

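The crop shows the open fingers straddling the bar, with tips at about (155,275) and (257,295). They barely reach past the bar's middle, so the pads were ejected upward when closing. I'll go 12 mm lower and close again.

Call:
step_arm([
  [[0,0,0,0,0.002,0.003,25],[0,0,0,0,0.002,0.006,25],[0,0,0,0,0.002,0.009,25],[0,0,0,0,0.002,0.012,25],[0,0,0,0,0.002,0.012,25]],
])

```text
time: 17.15
ee_pos: [0.5391, -0.0066, 0.0477]
eef_rot: [0.725, 0.689, -0.0, -0.0]
ft_force: [-0.6, -0.1, -0.1]
width: 0.0214
grip_force: 0.0
```

```bash
python3 st.py
```

```text
t 17.15 az -2.89 T [-0.052  0.083  0.012] F [-0.6 -0.1 -0.1] p [ 0.5391 -0.0066  0.0477] w 0.0214 j7 0.02
```

Call:
step_arm([
  [[0,0,0,0,0,0,14],[0,0,0,0,0,0,2],[0,0,0,0,0,0,2],[0,0,0,0,0,0,2]],
], squeeze=15)

```text
time: 17.65
ee_pos: [0.5396, -0.0066, 0.0482]
eef_rot: [0.725, 0.689, 0.0, 0.0]
ft_force: [3.1, 0.3, 0.1]
width: 0.0101
grip_force: 15.0
```

```bash
python3 st.py
```

```text
t 17.65 az -2.89 T [-0.136 -0.434  0.004] F [3.1 0.3 0.1] p [ 0.5396 -0.0066  0.0482] w 0.0101 j7 0.02
```

Call:
step_arm([
  [[0,0,0,0,-0.002,0,2],[0,0,0,0,-0.004,0,2],[0,0,0,0,-0.0055,0,2],[0,0,0,0,-0.0055,0,2]],
])

```text
time: 18.15
ee_pos: [0.5336, -0.0063, 0.0481]
eef_rot: [0.725, 0.689, 0.0, -0.0]
ft_force: [0.3, 0.3, 3.8]
width: 0.0106
grip_force: 15.0
```

```bash
python3 st.py
```

```text
t 18.15 az -2.89 T [-0.191  0.027 -0.004] F [0.3 0.3 3.8] p [ 0.5336 -0.0063  0.0481] w 0.0106 j7 0.02
```

Call:
step_arm([
  [[0,0,0,0,-0.002,0,2],[0,0,0,0,-0.004,0,2],[0,0,0,0,-0.004,0,2]],
])

```text
time: 18.52
ee_pos: [0.5297, -0.0061, 0.0482]
eef_rot: [0.725, 0.689, 0.0, -0.0]
ft_force: [0.4, -0.0, 4.2]
width: 0.01
grip_force: 15.0
```

```bash
python3 st.py
```

```text
t 18.52 az -2.89 T [-0.123 -0.053  0.01 ] F [ 0.4 -0.   4.2] p [ 0.5297 -0.0061  0.0482] w 0.01 j7 0.01
```

The drawer is 10 mm out with no load, so it is unlocked. I'll pull on.

Call:
step_arm([
  [[0,0,0,0,-0.006,0,2],[0,0,0,0,-0.014,0,2],[0,0,0,0,-0.022,0,2],[0,0,0,0,-0.03,0,2],[0,0,0,0,-0.038,0,2],[0,0,0,0,-0.046,0,2],[0,0,0,0,-0.054,0,2],[0,0,0,0,-0.062,0,2],[0,0,0,0,-0.07,0,2],[0,0,0,0,-0.078,0,2],[0,0,0,0,-0.086,0,2],[0,0,0,0,-0.092,0,2],[0,0,0,0,-0.092,0,2]],
])

```text
time: 20.15
ee_pos: [0.4368, -0.0013, 0.048]
eef_rot: [0.725, 0.689, -0.0, -0.001]
ft_force: [-2.7, 0.2, 10.1]
width: 0.0106
grip_force: 15.0
```

```bash
python3 st.py
```

```text
t 20.15 az -2.88 T [ 0.031  0.518 -0.021] F [-2.7  0.2 10.1] p [ 0.4368 -0.0013  0.048 ] w 0.0106 j7 -0.09
```

Next I'll release and lift straight up, then move clear.

Call:
step_arm([
  [[0,0,0,0,0,0,14],[0,0,0,0,0,0,25],[0,0,0,0,0,0,25],[0,0,0,0,0,-0.01,25],[0,0,0,0,0,-0.03,25],[0,0,0,0,0,-0.07,25],[0,0,0,0,0,-0.12,25],[0,0,0,0,0,-0.16,25],[0,0,0,0.06,0,-0.17,25],[0,0,0,0.12,0,-0.17,25],[0,0,0,0.18,0,-0.17,25],[0,0,0,0.24,0,-0.17,25],[0,0,0,0.24,0,-0.17,25]],
])

```text
time: 21.78
ee_pos: [0.4487, 0.2428, 0.2181]
eef_rot: [0.722, 0.692, -0.0, -0.0]
ft_force: [0.5, 0.0, 0.2]
width: 0.0219
grip_force: 0.0
```

```bash
python3 st.py; python3 - <<'E'
from h import *
s=cams.camera("side"); t=cams.camera("top")
cv2.imwrite("pics/end.png",np.hstack([s["img"][120:360,150:450,::-1],t["img"][90:330,150:490,::-1]]))
E
```

```text
t 21.77 az -2.5 T [-0.138  0.063 -0.036] F [0.5 0.  0.2] p [0.4487 0.2428 0.2181] w 0.0219 j7 -0.61
```

View pics/end.png

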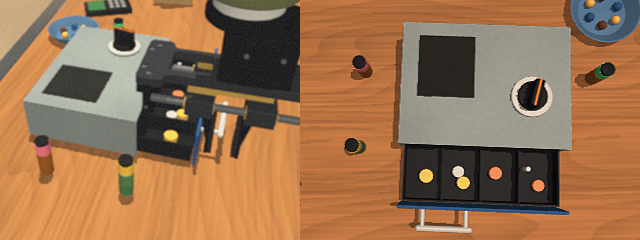

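The drawer is well open: its front is at about (485,208) in the right crop and the handle at (443,229). All three bottles stand where they were, and the arm is clear.

```bash
python3 -c "
from bench import r
print(r.close_job())"
```

```text
the job is handed in; nothing more can be done
None
```

The job is handed in: I turned the dial gently to its stop, then four clicks clockwise and let go, and the unlocked drawer is pulled out about 100 mm of its 120 mm, with all three bottles still standing where they were.

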